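# Eject the slide tray and tuck it under the scanner's light shield

## Robot

A 7-joint arm with a two-finger parallel gripper is mounted at the origin on the work surface. World frame = base frame: x ahead of the robot, y to its left, z up, the work surface at z = 0. Lengths are in mm, angles in rad, forces in N, time in s.
With the tool pointing down it reaches from about 400 to 875 mm from the base axis. Payload 4.4 kg.
Tool frame: the origin (TCP) lies at the very end of the fingers, on their centre line; the grasp point (between the pads) lies ctrl.grip_point_offset behind it (ctrl.grip_point_offset is the distance from the TCP to the grasp point, in mm); z points along the fingers, y is the line along which they close (so a half turn about z gives the same grasp; the last joint's range is limited). The gripper opens to 85 mm and grips with 20 to 120 N. Pads are 22 mm wide; open, the fingers measure 114 mm over their backs; the gripper's body (76 mm by 85 mm) begins 54 mm behind the grasp point. The pads swing forward as they close: fully open they stand 13 mm farther back than shut.
Start: joints at [-1.377, 0.628, 0.038, 1.517, -0.027, 0.996, -0.02], TCP at [166.952, 628.208, 231.313] pointing down, gripper open.
Joint ranges: [-3.06, 3.06], [-0.37, 2.12], [-1.25, 1.32], [0.18, 2.47], [-1.1, 4.24], [0.23, 1.98], [-2.94, 2.94]. Speed limits (rad/s): [2.57, 2.57, 3.14, 3.14, 3.14, 3.14, 3.14].

## Interface

Orientations are given as [roll, pitch, yaw] about the fixed x, y, z axes, in that order (R = Rz(yaw) Ry(pitch) Rx(roll)).
In Python, from cell import read_state, cams, ctrl, models gives the robot as it stands. The module is installed in compiled form; this text tells all that it offers.
- The arm moves only by the tool nudge_tcp, called after ">>>" as name([rows], argument=value, ...), one row to a line, values as JSON. Schema: {"type":"object","properties":{"motion":{"type":"array","items":{"type":"object","properties":{"xyz":{"type":"array","items":{"type":"number"},"minItems":3,"maxItems":3},"r":{"type":"array","items":{"type":"number"},"minItems":3,"maxItems":3},"jaw":{"type":"number"}},"additionalProperties":false,"required":["jaw"]},"minItems":1,"maxItems":12},"only":{"type":"string"},"quiet":{"type":"boolean"},"lines":{"type":"string"}},"required":["motion"],"additionalProperties":false}. motion is a list of rows, 1 to 12 of them, each an object with the fields xyz (a list: dx, dy, dz in shares of 300 mm (1.0 is 300 mm)), r (a list: a rotation vector rx, ry, rz in a scale on which 1.0 is pi rad), jaw (the finger opening in mm); a field left out counts as zero (the opening has to be given); each row shifts and turns the commanded pose from where the row before left it, along the tool's axes as they then stand; what a row does not reach is not made up. A row lasts 1/10 s, in which the tool goes at most 50 mm and 0.15 rad, less where a joint would pass 70% of its speed; a pose out of reach is approached as far as the arm can. The fingers move at their own pace and stop on an object; the grip force is fixed at half the most. Time passes only in rows, so rows that do not move let the fingers close. The tool returns the time, the measured TCP pose, the force, the opening and the grip force at its end. only (a regular expression) keeps the lines of the reply that match it, lines (a string "A,B") keeps lines A to B, and quiet returns only ok. No shift or turn number may pass 1 either way. Input that does not fit is refused with a message, and nothing moves.
- read_state(): the state, without advancing time (a new reading comes with each control period).
- cams.get_image(name): name is "scene" or "side" or "wrist"; returns (picture, depth): 480x640x3 uint8, blue, green, red; 480x640 float32, mm along the optical axis (not along the pixel's ray), 0 where there is no reading.
- cams.calibration(name): a dict with "fx", "fy", "cx", "cy" (pixels), "k1" (the pictures are not rectified: a ray, as slopes to the right and down, at radius r is drawn at 1 + k1 r^2 times it, then the intrinsics apply), "rvec" (rotation vector, rad) and "tvec" (3), from world to camera coordinates, as OpenCV has them; the wrist camera has in their place "hand_eye" (4x4, takes a point from camera to tool coordinates, whose origin is the TCP and whose axes are the flange's). Camera axes: x right, y down, z forward; pixel columns grow to the right and rows downward; lengths in mm; the calibration is good to about 2 mm. A picture is of the moment at which its call begins: read the wrist's pose just before it. calibration takes no time and is no camera call.
- ctrl.finish_job(): hands the job in; it is judged then, once.
Trained networks look in the newest picture that a camera, given by its name, has taken for a name from the list of things; names that differ only in an ending like _2 or _b are one class to them, and where a whole thing is asked for, a point or a joint stands for the part that bears it (a point fixed in the world has none). Each returns a list of dicts, best first, with "confidence" (0 to 1); they miss things now and then, are a little off and sometimes report something else, mostly with a low value. They report only what shows in the picture. A call takes as long as a camera call.
- models.search_frame(thing, camera): "extent" ([left, top, right, bottom] in pixels, round what is visible of it).
- models.mark_of(thing, camera): "position" ([column, row] in pixels: a listed point, or the origin of a listed thing).
The state is a dict: "clock": time; "qpos": joint angles; "qd": joint speeds; "tau": joint torques, N m; "eef_pos": TCP position; "tool_rot": TCP orientation; "force": force on the tool from outside, world axes, zero at the start; "torque": the same for the moment, N m; "width": finger opening in mm; "gripper_force": force on a finger pad.
Only numpy, scipy, OpenCV 4.12 (cv2) and the standard library are available. Lean on these libraries where they do the work, as an engineer would, in place of code of your own. Each camera call takes 0.05 s, during which the arm holds its last target. There are 200 camera calls.

## Task

Push the red ejector slide on the grey dock all the way so that the orange slide tray comes out of the mouth, then take the tray and slide its white-striped end straight in under the scanner stage's black leaf, in to the end stop, without lifting the leaf. Press the tray down flat onto the bed, so that the springy pad under it is squeezed right down, and finish like that: still holding the tray pressed flat, not letting go. Do not disturb the other things on the bench.

Things in the scene. Friction and masses are not known exactly. Their poses are not given: they have to be found in the camera images.
- dock: Grey fixed dock, white cover. Origin: underside centre; +x from mouth to rear, z up. Pocket floor 45 mm high; cover 66 mm wide, top 58 mm high, from x = -60 (mouth) to +80 mm. A tongue 34 mm wide, top 45 mm high, runs on to x = -105 mm under the ejected tray; fingers can straddle it down to a foot 12 mm high (foot from x = -75, 90 mm wide)
- ejector (a joint): travel of the ejector slide, m: 0 at rest, 0.056 fully pressed. It moves to the dock's -x and pushes the tray out ahead of it, until the tray stands about 52 mm out of the mouth; its spring (about 1.5 N rising to 4 N) sends it back when let go, the tray stays out
- ejector_tab (a point): centre of the rear (+x) face of the red ejector tab, to be pushed to the dock's -x. Tab 30 mm wide (y), 10 mm thick (x), from 64 to 86 mm above the table; this point is at 80 mm height, y = 0, at rest x = +77 mm in the dock's frame. Free space behind it
- tray: Orange flat slide tray, two glass slides in it, 120 (x) x 52 (y) x 5 (z) mm, about 0.12 kg. Origin: underside centre. Its +x end (white stripe) is to be tucked. It starts inside the dock, axes as the dock's; the plain -x end comes out first. Hold it by its long sides (52 mm across) about 30 mm from its centre towards the plain end: the stage's pad then lies between the fingers
- tray_lead (a point): middle of the lower edge of the tray's white-striped end (tray x = +60 mm)
- stage: White fixed scanner stage, foot 200 x 110 x 12 mm. Origin: underside, on the centre line; +x is the way the tray slides in, z up. Bed 34 mm wide (fingers can straddle it), top 45 mm high, x = -50 to +75 mm. Face of the end stop at x = +70 mm: the tray's striped end goes there, its centre then at x = +10 mm, y = 0. Leaf over the bed from x = +17 mm to its hinge at +90 mm
- leaf (a joint): angle of the black light-shield leaf, rad: 0 lying level over the bed; grows as its lip is lifted. Light, hinged at its far end, falls back by its own weight
- leaf_lip (a point): middle of the leaf's underside at its lip (stage x = +25 mm): 62 mm above the table, 17 mm above the bed. Leaf 74 mm wide, 3 mm thick; a yellow edge about 8 mm long flares up in front of it at about 30 degrees
- pad (a joint): travel of the black springy pad, m: 0 up (top 5.5 mm above the bed), 0.005 squeezed right down (top 0.5 mm above the bed). About 3 N to start it, 5 N to hold it down; it comes up when released
- pad_top (a point): centre of the pad's top, 30 x 26 mm, at stage x = -20 mm, y = 0; 50.5 mm above the table when up
- beaker: bystander: aluminium beaker, 72 mm across, 75 mm high; origin centre of underside
- reagent: bystander: amber bottle, 44 mm across, 85 mm high; origin centre of underside
- lenscap: bystander: black round cap, 38 mm across, 25 mm high; origin centre of underside
- slidebox: bystander: white slide box 100 x 80 x 26 mm; origin centre of underside
- slidebox2: bystander: white slide box 100 x 80 x 26 mm; origin centre of underside
- redcase: bystander: red pen case 150 x 50 x 30 mm; origin centre of underside

How it is judged (in metres and radians):
On the way, in this order (a step that is already met when the one before it is completed fails the run):
1. the ejector slide is pushed home and the tray stands out of the dock's mouth (value of joint ejector above 0.048 m and x of tray in the frame of dock below -0.04 m), for 0.05 s.
2. the tray's white-striped end is under the leaf, at least 12 mm past the lip (x of tray_lead in the frame of stage above 0.037 m and z of tray_lead in the frame of stage between 0.042 and 0.06 m and y of tray_lead in the frame of stage between -0.02 and 0.02 m and value of joint leaf below 0.15 rad), for 0.1 s.
At the end, for the whole second after the job is handed in: Striped end under the leaf, within 10 mm of the stop and of the centre line, in line within 0.10 rad; tray at rest, flat (tilt < 0.06 rad, striped end < 3.5 mm above the bed), pad squeezed > 3.2 of 5 mm, leaf < 0.06 rad, fingers bearing on the tray with > 2 N (x of tray_lead in the frame of stage above 0.06 m and y of tray_lead in the frame of stage between -0.01 and 0.01 m and z of tray_lead in the frame of stage between 0.042 and 0.0485 m and angle between tray's own z axis and vertical below 0.06 rad and angle between the x axis of tray and the x axis of stage, either way round below 0.1 rad and value of joint pad above 0.0032 m and value of joint leaf below 0.06 rad and contact force between the fingers and tray above 2 N and linear speed of tray below 0.02 m/s); the arm keeps its last pose, push and grip.
It fails at once if the leaf is lifted by more than 0.18 rad (12 mm at its lip) (value of joint leaf above 0.18 rad).
It fails at once if a bystander is moved more than 30 mm or tipped over (distance of any of beaker, reagent, lenscap, slidebox, slidebox2, redcase from where it was at the start of the episode above 0.03 m or angle between any of beaker, reagent, lenscap, slidebox, slidebox2, redcase's own z axis and vertical above 0.5 rad).
It also fails if it takes over 58 s, if anything falls off the work surface, if the arm or the gripper's body presses on something with over 40 N, if the wrist force passes 120 N, or if a joint passes its speed limit or range.

## Working session

There is one attempt and no reset: what is moved stays moved. The work goes in short steps, Python scripts to look and compute and a tool call to move; the robot and the scene stay as the last step left them, time stands still between calls to the robot, and variables do not carry over. Pictures are saved under pics/ and viewed, at most 10 in all, crops included, and the job is handed in when it is done.

```bash
mkdir -p pics
```

Create h.py:
```python
import numpy as np,cv2
from scipy.spatial.transform import Rotation as R
from cell import read_state,cams,ctrl,models
def pose():
    s=read_state();return np.array(s['eef_pos'],float),R.from_euler('xyz',s['tool_rot']).as_matrix()
def cam(name,ps=None):
    c=cams.calibration(name);K=np.array([[c['fx'],0,c['cx']],[0,c['fy'],c['cy']],[0,0,1.]])
    if 'rvec' in c:
        Rc=cv2.Rodrigues(np.array(c['rvec'],float))[0];t=np.array(c['tvec'],float);Rw=Rc.T;o=-Rc.T@t
    else:
        p,Rt=ps;H=np.array(c['hand_eye'],float);Rw=Rt@H[:3,:3];o=p+Rt@H[:3,3]
    return K,c['k1'],Rw,o
def ray(C,uv):
    K,k1,Rw,o=C
    d=np.array([(uv[0]-K[0,2])/K[0,0],(uv[1]-K[1,2])/K[1,1]]);u=d.copy()
    for _ in range(20):u=d/(1+k1*(u@u))
    return o,Rw@np.array([u[0],u[1],1.])
def atz(C,uv,z):
    o,d=ray(C,uv);return o+d*(z-o[2])/d[2]
def atd(C,uv,dep):
    o,d=ray(C,uv);return o+d*dep
def tri(*ls):
    A=0;b=0
    for o,d in ls:
        d=d/np.linalg.norm(d);P=np.eye(3)-np.outer(d,d);A=A+P;b=b+P@o
    return np.linalg.solve(A,b)
def proj(C,X):
    K,k1,Rw,o=C
    v=Rw.T@(np.asarray(X,float)-o);u=v[:2]/v[2];u=u*(1+k1*(u@u));return K[:2,:2]@u+K[:2,2]
```

Create a.py:
```python
from h import *
np.set_printoptions(precision=1,suppress=True)
print(read_state(),ctrl.grip_point_offset)
for n in('scene','side'):
    im,dep=cams.get_image(n);cv2.imwrite(f'pics/{n}0.png',im);np.save(n+'0.npy',dep);C=cam(n);print(n,C[3])
    for t in 'dock ejector_tab stage leaf_lip pad_top tray'.split():
        for m in models.mark_of(t,n)[:2]:print(t,m['confidence'],np.array(m['position']))
```

```bash
python3 a.py
```

```text
{'clock': 0.0, 'qpos': array([-1.4,  0.6,  0. ,  1.5, -0. ,  1. , -0. ]), 'qd': array([ 0.,  0., -0.,  0., -0., -0., -0.]), 'tau': array([  0. , -56.3,   1.2, -19.3,   0. ,   0. ,  -0. ]), 'eef_pos': array([166.8, 627.6, 230.4]), 'tool_rot': array([-3.1,  0. ,  2.9]), 'force': array([ 0. ,  0.1, -0.4]), 'torque': array([-0., -0.,  0.]), 'gripper_force': 0.0, 'width': 84.9944905171915} 18.700000000000003
scene [1035.4 -436.1  860.1]
dock 0.95 [269.1 291.3]
ejector_tab 0.65 [285.9 293.3]
ejector_tab 0.3 [267.6 288.8]
stage 0.98 [401.3 192.2]
leaf_lip 0.9 [407.6 184.9]
leaf_lip 0.74 [327.5 252.5]
pad_top 0.67 [394.8 178.6]
pad_top 0.62 [411.4 183.5]
tray 0.67 [268.5 283.2]
side [   1.6 -993.3  971.4]
dock 0.65 [345.8 293.4]
dock 0.44 [261.9 267.7]
ejector_tab 0.61 [366.3 259.2]
stage 0.85 [267.1 215. ]
leaf_lip 0.6 [268.2 201.2]
leaf_lip 0.46 [367.1 259.7]
pad_top 0.66 [340.9 240.4]
pad_top 0.41 [256.6 209.5]
tray 0.68 [342.6 279. ]
```

View pics/scene0.png

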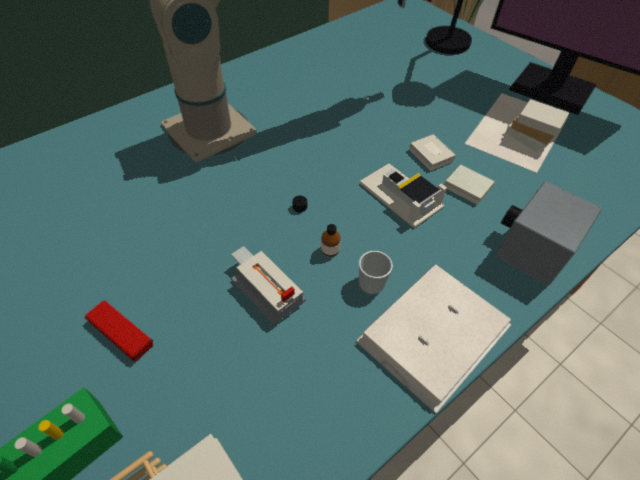

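View pics/side0.png

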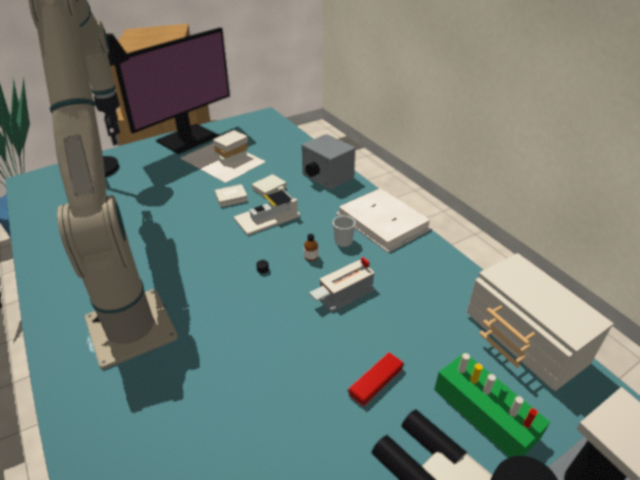

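Create b.py:
```python
from h import *
np.set_printoptions(precision=1,suppress=True)
S=cam('scene');D=cam('side')
P=dict(dock=([269.1,291.3],[345.8,293.4],0),tab=([285.9,293.3],[366.3,259.2],80),stage=([401.3,192.2],[267.1,215],0),lip=([407.6,184.9],[268.2,201.2],62),pad=([394.8,178.6],[256.6,209.5],50.5))
for k,(a,b,z) in P.items():print(k,tri(ray(S,a),ray(D,b)),atz(S,a,z),atz(D,b,z))
```

```bash
python3 b.py
```

```text
dock [ 566.  -182.7   -6.2] [ 566.6 -180.5    0. ] [ 562.9 -193.     0. ]
tab [ 636.8 -181.6   84.8] [ 634.7 -180.6   80. ] [ 640.2 -176.4   80. ]
stage [538.  255.9   9.1] [531.3 265.7   0. ] [542.9 264.8   0. ]
lip [551.2 258.3  53.3] [559.5 245.1  62. ] [546.6 253.8  62. ]
pad [506.2 260.3  36.6] [517.  245.3  50.5] [499.  246.   50.5]
```

The scene picture shows the dock near (268,285), with the red tab at (287,294) and the tongue at (240,258). The stage is near (402,193), with its yellow lip at (408,183). The side picture agrees: dock (345,285), stage (268,213). Next I'll look at both with the wrist camera.

Run:
```python
from h import *
np.set_printoptions(precision=3,suppress=True)
c=cams.calibration('wrist');print(c)
p,Rt=pose();print(p,Rt)
print('to', Rt.T@(np.array([480,250,300])-p))
```

```text
{'fx': 408.6494058236544, 'fy': 408.6494058236544, 'cx': 312.79563583258704, 'cy': 233.88156733057636, 'k1': -0.01359710047506225, 'hand_eye': array([[  -0.   ,   -0.947,   -0.321,   84.055],
       [   1.   ,    0.   ,   -0.001,    1.098],
       [   0.001,   -0.321,    0.947, -143.287],
       [   0.   ,    0.   ,    0.   ,    1.   ]])}
[166.935 628.226 231.332] [[-0.966  0.257 -0.   ]
 [ 0.257  0.966  0.   ]
 [ 0.     0.    -1.   ]]
to [-399.713 -285.113  -68.699]
```

Units first: shifts go in shares of 300 mm and turns go in shares of pi rad. So -38 mm is -0.1267, -27 mm is -0.09.

>>> nudge_tcp([
  {"xyz": [-0.1267,-0.09,-0.0233],"jaw": 85},
  {"xyz": [-0.1267,-0.09,-0.0233],"jaw": 85},
  {"xyz": [-0.1267,-0.09,-0.0233],"jaw": 85},
  {"xyz": [-0.1267,-0.09,-0.0233],"jaw": 85},
  {"xyz": [-0.1267,-0.09,-0.0233],"jaw": 85},
  {"xyz": [-0.1267,-0.09,-0.0233],"jaw": 85},
  {"xyz": [-0.1267,-0.09,-0.0233],"jaw": 85},
  {"xyz": [-0.1267,-0.09,-0.0233],"jaw": 85},
  {"xyz": [-0.1267,-0.09,-0.0233],"jaw": 85},
  {"xyz": [-0.1267,-0.09,-0.0233],"jaw": 85},
  {"xyz": [-0.0667,-0.05,0],"jaw": 85},
  {"jaw": 85},
])

```text
clock: 1.9
eef_pos: [483.4, 245.3, 301.8]
tool_rot: [-3.14, 0.003, 2.874]
force: [-0.9, -0.1, 0.8]
width: 84.9
gripper_force: 0.0
```

Create w.py:
```python
import sys
from h import *
np.set_printoptions(precision=1,suppress=True)
k=sys.argv[1]
ps=pose();im,dep=cams.get_image('wrist');C=cam('wrist',ps)
cv2.imwrite(f'pics/{k}.png',im);np.save(k+'.npy',dep)
import pickle;pickle.dump(C,open(k+'.pkl','wb'))
print(ps[0],read_state()['qpos'])
for a in sys.argv[2:]:
    t,z=a.split(':')
    for m in models.mark_of(t,'wrist')[:2]:
        q=np.array(m['position']);i=dep[int(q[1]),int(q[0])];print(t,m['confidence'],q,atz(C,q,float(z)),'dep',atd(C,q,i))
```

```bash
python3 w.py st1 stage:0 leaf_lip:62 pad_top:50.5
```

```text
[483.4 245.3 301.8] [-0.6  0.4  0.1  1.7 -0.   1.   0.8]
stage 0.96 [332.9 214.9] [533.1 255.8   0. ] dep [518.  257.3  51.3]
leaf_lip 0.87 [339.6 253.7] [556. 254.  62.] dep [553.5 254.2  68.1]
pad_top 0.69 [332.3 212.4] [515.5 257.3  50.5] dep [515.1 257.4  52. ]
```

View pics/st1.png

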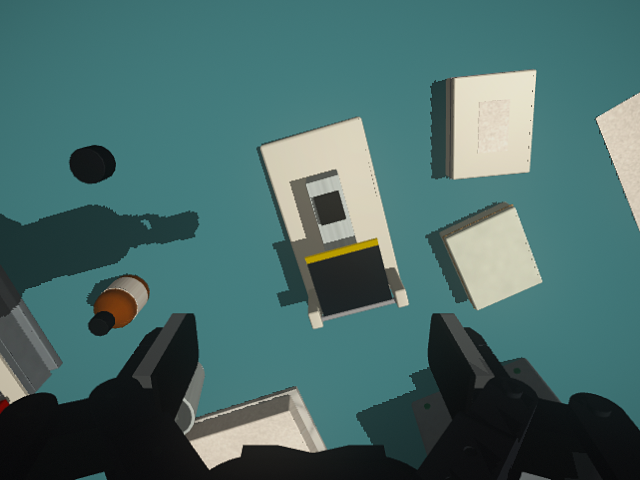

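The wrist picture shows the stage: pad at (329,208), yellow lip at (343,250), and foot corners at (259,147) and (361,118). The far leaf corners are at about (322,318) and (393,303). I'll work out the stage frame from these.

Create e.py:
```python
from h import *
import pickle
np.set_printoptions(precision=3,suppress=True)
C=pickle.load(open('st1.pkl','rb'));im=cv2.imread('pics/st1.png');g=cv2.cvtColor(im,6)
def sp(l):return cv2.cornerSubPix(g,np.array(l,np.float32).reshape(-1,1,2),(4,4),(-1,-1),(3,50,.01)).reshape(-1,2)
q=sp([(259,147),(361,118)]);P=[atz(C,u,12) for u in q];print(q,*P)
d=P[1]-P[0];print('len',np.linalg.norm(d),'yaw',np.arctan2(-d[0],d[1]), 'mid',(P[0]+P[1])/2)
hsv=cv2.cvtColor(im,cv2.COLOR_BGR2HSV)
dark=(hsv[...,2]<60).astype(np.uint8)
n,l,st,ce=cv2.connectedComponentsWithStats(dark)
for (u,v),z in(((329,208),50.5),((345,285),65)):
    m=(l==l[v,u]).astype(np.uint8);r=cv2.minAreaRect(np.argwhere(m)[:,::-1].astype(np.float32))
    b=np.array([atz(C,x,z)[:2] for x in cv2.boxPoints(r)]);print('box',b.mean(0),b[1]-b[0],b[2]-b[1],m.sum())
y=((hsv[...,0]>20)&(hsv[...,0]<35)&(hsv[...,1]>180)&(hsv[...,2]>120)).astype(np.uint8);y[:, :250]=0;y[300:]=0
r=cv2.minAreaRect(np.argwhere(y)[:,::-1].astype(np.float32));b=np.array([atz(C,x,65)[:2] for x in cv2.boxPoints(r)]);print('yel',b.mean(0),b[1]-b[0],b[2]-b[1])
# right foot edge
Q=[atz(C,u,12) for u in((361,118),(385.5,222))];d=Q[1]-Q[0];print('edge yaw',np.arctan2(d[1],d[0]))
dep=np.load('st1.npy')
for u in((329,180),(329,208),(345,285),(285,160)):print(atd(C,u,dep[u[1],u[0]]))
```

```bash
python3 e.py
```

```text
[[259.67  146.187]
 [359.795 116.866]] [437.027 201.057  12.   ] [435.96 308.61  12.  ]
len 107.5588377256861 yaw 0.009923408623142487 mid [436.494 254.833  12.   ]
box [509.985 255.536] [-0.434 24.917] [29.706  0.681] 726
box [587.681 256.341] [-0.995 73.166] [61.55   1.555] 3938
yel [552.121 256.095] [-0.986 73.664] [7.669 0.203]
edge yaw 0.00684535727933075
[483.842 262.368  45.815]
[510.194 255.307  50.696]
[589.347 251.031  65.814]
[457.717 222.534  12.743]
```

To row units: -49 mm is -0.1633, -0.14 rad is -0.0446.

>>> nudge_tcp([
  {"r": [0,0,-0.0446],"jaw": 85},
  {"r": [0,0,-0.0446],"jaw": 85},
  {"xyz": [0,-0.1633,0],"jaw": 85},
  {"xyz": [0,-0.1633,0],"jaw": 85},
  {"xyz": [0,-0.1633,0],"jaw": 85},
  {"xyz": [0,-0.1633,0],"jaw": 85},
  {"xyz": [0,-0.1633,0],"jaw": 85},
  {"xyz": [0,-0.1633,0],"jaw": 85},
  {"xyz": [0,-0.1633,0],"jaw": 85},
  {"xyz": [0,-0.1633,0],"jaw": 85},
  {"xyz": [0,-0.1633,0],"jaw": 85},
  {"jaw": 85},
])

```text
clock: 3.3
eef_pos: [488.3, -197.8, 301.4]
tool_rot: [-3.137, 0.0, -3.13]
force: [-0.6, 0.5, -0.3]
width: 85.1
gripper_force: 0.0
```

```bash
python3 w.py dk1 dock:0 ejector_tab:80 tray:45
```

```text
[ 488.3 -197.8  301.4] [ 0.2  0.4  0.2  1.8 -0.1  1.   2. ]
dock 0.76 [329.2 236.7] [ 558.6 -178.4    0. ] dep [ 541.2 -180.5   50.3]
ejector_tab 0.64 [332.1 334. ] [ 636.7 -176.1   80. ] dep [ 633.5 -176.4   85. ]
tray 0.91 [330.9 254.1] [ 562.3 -178.    45. ] dep [ 560.5 -178.2   49.7]
```

View pics/dk1.png

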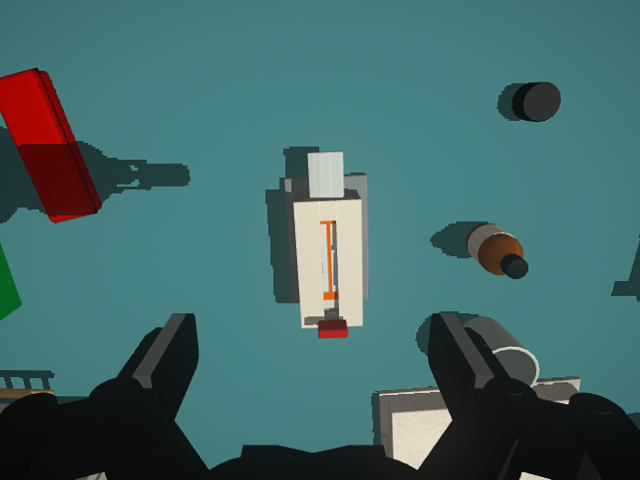

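The dock lies nearly along world x. Its tongue is at (326,174), the white cover runs from (294,203) to (363,327), and the red tab is at (332,329). The cap, bottle and beaker are off to the right.

Create f.py:
```python
from h import *
import pickle
np.set_printoptions(precision=3,suppress=True)
C=pickle.load(open('dk1.pkl','rb'));im=cv2.imread('pics/dk1.png');g=cv2.cvtColor(im,6)
def sp(l):return cv2.cornerSubPix(g,np.array(l,np.float32).reshape(-1,1,2),(4,4),(-1,-1),(3,50,.01)).reshape(-1,2)
q=sp([(294,203),(360,199),(363,325),(301,328)]);P=np.array([atz(C,u,58) for u in q]);print(q,P,P.mean(0))
q=sp([(308,153),(343,152)]);T=np.array([atz(C,u,45) for u in q]);print(q,T,T.mean(0))
for d in(P[2]-P[1],P[3]-P[0]):print(np.arctan2(d[1],d[0]),np.linalg.norm(d))
for d in(P[1]-P[0],P[2]-P[3]):print(np.arctan2(-d[0],d[1]),np.linalg.norm(d))
h=cv2.cvtColor(im,cv2.COLOR_BGR2HSV);m=((h[...,1]>190)&((h[...,0]<6)|(h[...,0]>174))&(h[...,2]>70)).astype(np.uint8);m[:300]=0;m[:,:280]=0
x=np.argwhere(m)[:,::-1];print(x.min(0),x.max(0))
for u in((320,338),(347,338),(319,321),(347,321)):print('tab',atz(C,u,80),atz(C,u,86))
```

```bash
python3 f.py
```

```text
[[292.854 202.089]
 [360.641 198.663]
 [362.244 325.112]
 [301.962 326.696]] [[ 503.287 -217.027   58.   ]
 [ 499.029 -151.218   58.   ]
 [ 639.173 -142.602   58.   ]
 [ 642.064 -207.778   58.   ]] [ 570.888 -179.657   58.   ]
[[307.283 152.896]
 [342.362 151.549]] [[ 457.405 -203.53    45.   ]
 [ 455.702 -169.621   45.   ]] [ 456.554 -186.576   45.   ]
0.06140226751717987 140.4088422171491
0.06654603974611734 139.0844106895865
0.06461694727071964 65.94632102198352
0.044321820643128444 65.24008129140196
[319 321] [346 337]
tab [ 641.653 -188.488   80.   ] [ 637.752 -188.622   86.   ]
tab [ 641.252 -160.629   80.   ] [ 637.359 -161.221   86.   ]
tab [ 621.667 -189.845   80.   ] [ 618.096 -189.957   86.   ]
tab [ 621.265 -161.401   80.   ] [ 617.7   -161.981   86.   ]
```

Run:
```python
from h import *
import pickle
C=pickle.load(open('dk1.pkl','rb'));d=np.load('dk1.npy')
for u in((383,396),(400,394),(400,420),(505,348),(515,265),(500,340)):print(u,atd(C,u,d[u[1],u[0]]).round())
```

```text
(383, 396) [ 777. -103.    6.]
(400, 394) [773. -81.   7.]
(400, 420) [787. -86.  37.]
(505, 348) [654.   7.  76.]
(515, 265) [555.  -4.  85.]
(500, 340) [654.   8.  61.]
```

>>> nudge_tcp([
  {"xyz": [-0.1233,0.0067,0.0933],"r": [0,0,-0.0159],"jaw": 0},
  {"xyz": [-0.1233,0.0067,0.0933],"jaw": 0},
  {"xyz": [-0.1233,0.0067,0.0933],"jaw": 0},
  {"xyz": [-0.1233,0.01,0.0933],"jaw": 0},
  {"xyz": [-0.09,0.0067,0.0933],"jaw": 0},
  {"jaw": 0},
  {"jaw": 0},
])

```text
clock: 4.2
eef_pos: [662.9, -166.6, 160.1]
tool_rot: [3.14, -0.003, -3.068]
force: [0.3, -0.6, 0.7]
width: -0.2
gripper_force: 0.0
```

To row units: 30 mm is 0.1, 28 mm is 0.0933.

>>> nudge_tcp([
  {"xyz": [-0.0167,-0.0233,0.1],"jaw": 0},
  {"xyz": [0,0,0.1],"jaw": 0},
  {"xyz": [0,0,0.0933],"jaw": 0},
  {"jaw": 0},
  {"xyz": [0.0333,0,0],"jaw": 0},
  {"xyz": [0.0333,0,0],"jaw": 0},
  {"xyz": [0.0333,0,0],"jaw": 0},
  {"xyz": [0.0333,0,0],"jaw": 0},
  {"xyz": [0.0333,0,0],"jaw": 0},
])

```text
clock: 5.1
eef_pos: [620.3, -179.5, 75.3]
tool_rot: [-3.141, 0.005, -3.071]
force: [5.0, 0.8, 3.4]
width: 0.0
gripper_force: 2.2
```

To row units: 10 mm is 0.0333, 5 mm is 0.0167.

>>> nudge_tcp([
  {"xyz": [0.0333,0,0],"jaw": 0},
  {"xyz": [0.0333,0,0],"jaw": 0},
  {"xyz": [0.0167,0,0],"jaw": 0},
  {"jaw": 0},
])

```text
clock: 5.5
eef_pos: [594.3, -181.5, 73.7]
tool_rot: [-3.141, 0.002, -3.072]
force: [5.7, 1.4, 3.7]
width: 0.1
gripper_force: 2.5
```

>>> nudge_tcp([
  {"xyz": [0.01,0,0],"jaw": 0},
  {"jaw": 0},
])

```text
clock: 5.7
eef_pos: [594.2, -181.5, 73.8]
tool_rot: [-3.14, 0.007, -3.071]
force: [9.9, 0.5, 1.2]
width: 0.1
gripper_force: 4.9
```

To row units: -40 mm is -0.1333, -20 mm is -0.0667.

>>> nudge_tcp([
  {"xyz": [-0.05,0,0],"jaw": 0},
  {"xyz": [-0.0333,0,-0.0667],"jaw": 0},
  {"xyz": [0,0,-0.1333],"jaw": 85},
  {"xyz": [0.0667,0,-0.1333],"jaw": 85},
  {"xyz": [0.1333,0,-0.05],"jaw": 85},
  {"xyz": [0.1333,0,-0.0333],"jaw": 85},
  {"xyz": [0.1333,0,-0.0333],"jaw": 85},
  {"xyz": [0.1333,0,-0.0333],"jaw": 85},
  {"xyz": [0.0333,0,0],"jaw": 85},
  {"jaw": 85},
])

```text
clock: 6.7
eef_pos: [422.8, -193.4, 217.8]
tool_rot: [3.14, -0.004, -3.074]
force: [1.1, -0.5, 0.0]
width: 85.0
gripper_force: 0.0
```

```bash
python3 w.py dk2 tray:45 dock:0
```

```text
[ 422.8 -193.4  217.8] [ 0.3  0.4  0.1  2.  -0.1  0.7  2.1]
tray 0.71 [315.7 307.1] [ 512.2 -183.3   45. ] dep [ 504.8 -184.    58.7]
dock 0.71 [315.2 330.2] [ 563. -180.    0.] dep [ 532.2 -182.4   49.9]
```

View pics/dk2.png

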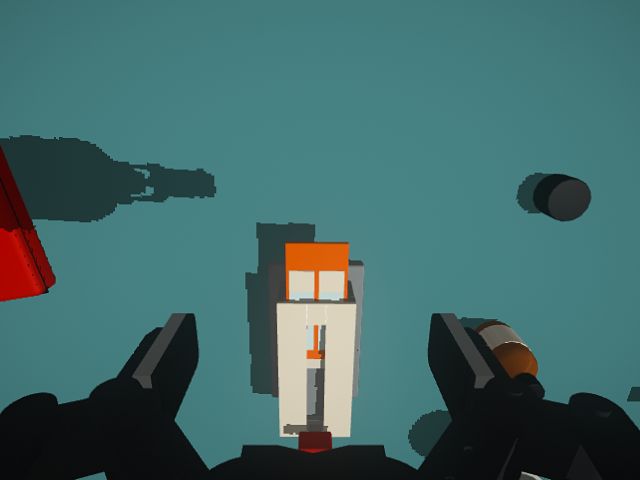

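The tray stands out: its orange plain end has corners at (286,243) and (348,242), and the cover's mouth is at row 303.

Create t.py:
```python
from h import *
import pickle,sys
np.set_printoptions(precision=3,suppress=True)
k=sys.argv[1];C=pickle.load(open(k+'.pkl','rb'));im=cv2.imread(f'pics/{k}.png')
h=cv2.cvtColor(im,cv2.COLOR_BGR2HSV);m=((h[...,1]>190)&(h[...,0]>7)&(h[...,0]<18)&(h[...,2]>140)).astype(np.uint8)
n,l,st,ce=cv2.connectedComponentsWithStats(m);i=1+np.argmax(st[1:,4]);m=l==i;print(st[i])
top=[];
for u in range(st[i][0]+4,st[i][0]+st[i][2]-4):
    v=np.where(m[:,u])[0].min();top.append(atz(C,(u,v-.0),50)[:2])
top=np.array(top);f=np.polyfit(top[:,1],top[:,0],1);print('yaw from end',-f[0])
L=[];Rr=[]
for v in range(st[i][1]+4,st[i][1]+45):
    x=np.where(m[v])[0]; L.append(atz(C,(x.min(),v),50)[:2]);Rr.append(atz(C,(x.max()+1,v),50)[:2])
L=np.array(L);Rr=np.array(Rr);fl=np.polyfit(L[:,0],L[:,1],1);fr=np.polyfit(Rr[:,0],Rr[:,1],1);print('sides',fl,fr)
yc=(L[:,1].mean()+Rr[:,1].mean())/2;print('width',(Rr-L)[:,1].mean(),'mid at x',L[:,0].mean(),'y',yc,'end x',np.polyval(f,yc))
d=np.load(k+'.npy');a=np.argwhere(m);v,u=a[len(a)//8];print('height',atd(C,(u,v),d[v,u]))
```

```bash
python3 t.py dk2
```

```text
[ 285  243   64   57 2000]
yaw from end 0.06730645156755705
sides [   0.078 -247.685] [   0.063 -189.513]
width 51.2861815194043 mid at x 474.17545551491594 y -185.29128798385887 end x 451.2320035210529
height [ 452.652 -163.632   49.228]
```

To row units: 40 mm is 0.1333, -20 mm is -0.0667.

>>> nudge_tcp([
  {"xyz": [-0.0667,0.0067,0.1333],"jaw": 85},
  {"xyz": [-0.0667,0.0067,0.1333],"jaw": 85},
  {"xyz": [-0.0633,0.0033,0.1333],"jaw": 85},
  {"xyz": [0,0,0.0667],"jaw": 85},
  {"jaw": 85},
  {"jaw": 85},
])

```text
clock: 7.45
eef_pos: [484.9, -183.9, 77.7]
tool_rot: [3.141, -0.001, -3.071]
force: [0.4, -0.3, 0.2]
width: 85.1
gripper_force: 0.0
```

To row units: 25 mm is 0.0833, 4 mm is 0.0133.

>>> nudge_tcp([
  {"xyz": [0.0133,-0.0033,0.0833],"jaw": 85},
  {"xyz": [0,0,0.0833],"jaw": 85},
  {"jaw": 85},
  {"jaw": 85},
])

```text
clock: 7.85
eef_pos: [481.5, -185.7, 29.5]
tool_rot: [-3.141, 0.001, -3.072]
force: [-0.1, -0.9, -0.5]
width: 85.4
gripper_force: 0.0
```

To row units: 2 mm is 0.0067.

>>> nudge_tcp([
  {"xyz": [0,0,0.0067],"jaw": 45},
  {"jaw": 45},
  {"jaw": 45},
  {"jaw": 45},
  {"jaw": 45},
  {"jaw": 45},
])

```text
clock: 8.45
eef_pos: [481.7, -185.6, 27.8]
tool_rot: [-3.141, 0.002, -3.072]
force: [-0.9, 1.1, 9.0]
width: 50.9
gripper_force: 60.9
```

To row units: 15 mm is 0.05, 7 mm is 0.0233.

>>> nudge_tcp([
  {"xyz": [0.0167,0,-0.0033],"jaw": 45},
  {"xyz": [0.05,0,0],"jaw": 45},
  {"xyz": [0.05,0,0],"jaw": 45},
  {"xyz": [0.05,0,0],"jaw": 45},
  {"xyz": [0.05,0,0],"jaw": 45},
  {"xyz": [0.05,0,0],"jaw": 45},
  {"xyz": [0.0233,0,0],"jaw": 45},
  {"jaw": 45},
  {"jaw": 45},
])

```text
clock: 9.35
eef_pos: [400.8, -190.2, 27.8]
tool_rot: [3.138, -0.003, -3.071]
force: [-0.6, 0.2, -0.3]
width: 50.1
gripper_force: 62.4
```

To row units: 45 mm is 0.15, -40 mm is -0.1333, 0.057 rad is 0.0181.

>>> nudge_tcp([
  {"xyz": [0,0,-0.0667],"jaw": 45},
  {"xyz": [0,0,-0.1333],"jaw": 45},
  {"xyz": [-0.05,0,-0.1167],"r": [0,0,0.0181],"jaw": 45},
  {"xyz": [-0.0333,0.0833,-0.0333],"jaw": 45},
  {"xyz": [-0.0333,0.15,0],"jaw": 45},
  {"xyz": [0,0.15,0],"jaw": 45},
  {"xyz": [0,0.15,0],"jaw": 45},
  {"xyz": [0,0.15,0],"jaw": 45},
  {"xyz": [0,0.15,0],"jaw": 45},
  {"xyz": [0,0.15,0],"jaw": 45},
  {"xyz": [0,0.15,0],"jaw": 45},
  {"xyz": [0,0.15,0],"jaw": 45},
])

```text
clock: 10.55
eef_pos: [430.6, 197.8, 133.8]
tool_rot: [3.139, -0.004, -3.127]
force: [1.3, -0.3, -1.6]
width: 50.8
gripper_force: 63.0
```

>>> nudge_tcp([
  {"xyz": [0,0.1333,0],"jaw": 45},
  {"xyz": [0,0.0567,0],"jaw": 45},
  {"jaw": 45},
  {"jaw": 45},
])

```text
clock: 10.95
eef_pos: [429.9, 252.1, 133.7]
tool_rot: [3.14, -0.004, -3.127]
force: [-0.3, -0.4, -1.4]
width: 50.6
gripper_force: 63.0
```

```bash
python3 w.py st2 tray_lead:120 leaf_lip:62
```

```text
[429.9 252.1 133.7] [-1.   0.6  0.6  2.  -0.6  0.7  1.6]
```

View pics/st2.png

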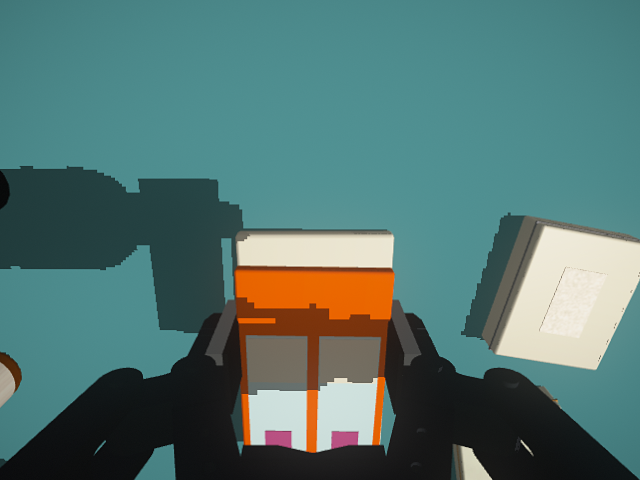

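The tray is held squarely: its plain end lies along row 268 from column 236 to 393, with the stage foot behind it at row 232. Now I'll get the tray's height, pitch and roll in the grip from depth.

Create pl.py:
```python
from h import *
import pickle,sys
np.set_printoptions(precision=3,suppress=True)
k=sys.argv[1];C=pickle.load(open(k+'.pkl','rb'));im=cv2.imread(f'pics/{k}.png');d=np.load(k+'.npy')
h=cv2.cvtColor(im,cv2.COLOR_BGR2HSV);m=((h[...,1]>190)&(h[...,0]>4)&(h[...,0]<18)&(h[...,2]>60))
m=cv2.erode(m.astype(np.uint8),np.ones((5,5)));m[:274]=0;m[:,:230]=0;m[:,400:]=0
X=np.array([atd(C,(u,v),d[v,u]) for v,u in np.argwhere(m)[::5] if d[v,u]>0]);print(X.min(0),X.max(0))
for _ in range(3):
    f,*_=np.linalg.lstsq(np.c_[X-X.mean(0)][:,:2],X[:,2]-X[:,2].mean(),rcond=None);r=X[:,2]-X[:,2].mean()-(X-X.mean(0))[:,:2]@f;X=X[abs(r)<3]
print('slopes dz/dx dz/dy',f,'at',X.mean(0),len(X))
q=cv2.cornerSubPix(cv2.cvtColor(im,6),np.array([[[236.,268]],[[393,268]]],np.float32),(4,4),(-1,-1),(3,50,.01)).reshape(-1,2)
P=[atz(C,u,X[:,2].max()) for u in q];e=P[1]-P[0];print(q,P,np.linalg.norm(e),'yaw',np.arctan2(-e[0],e[1]))
```

```bash
python3 pl.py st2
```

```text
[400.185 228.182 154.803] [475.259 278.5   158.913]
slopes dz/dx dz/dy [-0.012  0.   ] at [414.989 253.603 156.633] 1990
[[237.766 265.123]
 [391.428 267.662]] [array([397.059, 229.37 , 158.913]), array([397.275, 277.656, 158.913])] 48.28643874606172 yaw -0.0044844856601650995
```

To row units: 40 mm is 0.1333, 14 mm is 0.0467.

>>> nudge_tcp([
  {"xyz": [0,0.0067,0.1333],"jaw": 45},
  {"xyz": [0,0,0.1333],"jaw": 45},
  {"xyz": [0,0,0.0467],"jaw": 45},
  {"jaw": 45},
  {"jaw": 45},
])

```text
clock: 11.6
eef_pos: [430.6, 253.9, 40.4]
tool_rot: [3.139, -0.003, -3.13]
force: [0.9, 0.0, -1.5]
width: 50.9
gripper_force: 63.1
```

```bash
python3 w.py st3
```

Run:
```python
from h import *
C=cam('scene');im,_=cams.get_image('scene');c=im[130:250,330:490];cv2.imwrite('pics/sc3.png',cv2.resize(c,None,fx=5,fy=5,interpolation=2))
```

```text
[430.6 253.9  40.4] [-0.9  0.8  0.4  2.1 -0.8  0.4  1.8]
```

View pics/sc3.png

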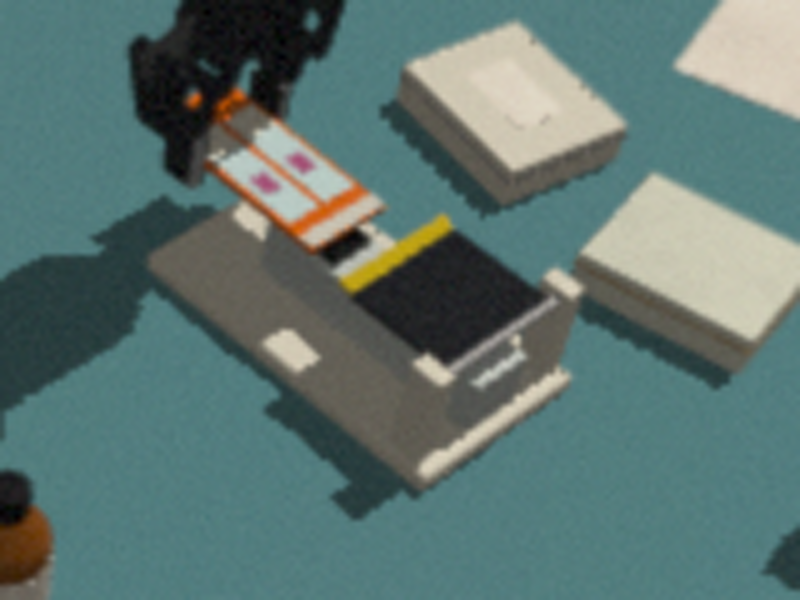

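The tray lines up with the bed, with its striped end over the pad and the yellow lip just ahead. Next I'll lower it slightly and slide it in.

To row units: -10 mm is -0.0333, 4 mm is 0.0133.

>>> nudge_tcp([
  {"xyz": [0,0,0.0133],"jaw": 45},
  {"jaw": 45},
  {"xyz": [-0.0333,0,0],"jaw": 45},
  {"xyz": [-0.0333,0,0],"jaw": 45},
  {"xyz": [-0.0333,0,0],"jaw": 45},
  {"xyz": [-0.0333,0,0],"jaw": 45},
  {"xyz": [-0.0333,0,0],"jaw": 45},
  {"jaw": 45},
  {"jaw": 45},
])

```text
clock: 12.6
eef_pos: [479.6, 255.5, 35.5]
tool_rot: [3.138, -0.004, -3.128]
force: [-0.8, -0.1, -1.5]
width: 50.8
gripper_force: 63.2
```

Run:
```python
from h import *
C=cam('scene');im,_=cams.get_image('scene');c=im[130:250,330:490];cv2.imwrite('pics/sc4.png',cv2.resize(c,None,fx=5,fy=5,interpolation=2))
```

```text
(no output)
```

View pics/sc4.png

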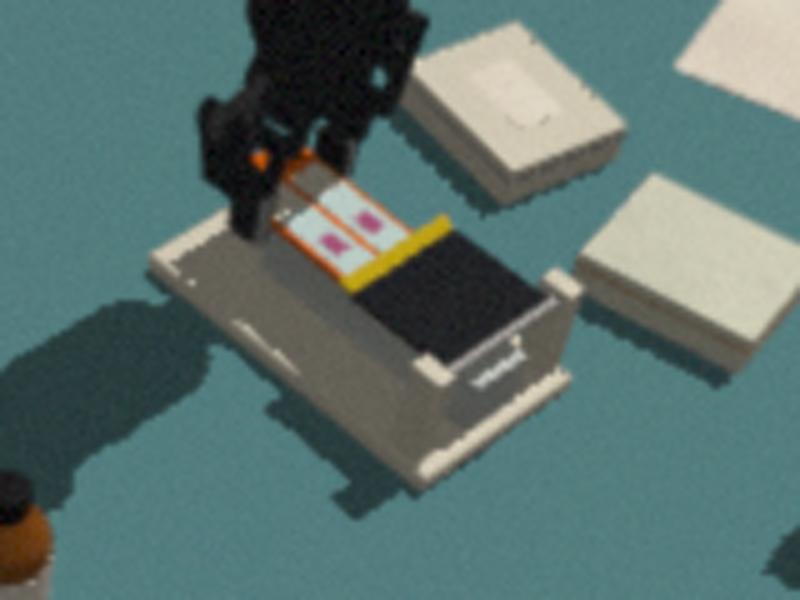

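The tray is under the leaf, which still lies level with its lip from (345,285) to (450,220). I'll go on towards the stop.

To row units: -10 mm is -0.0333, -8 mm is -0.0267.

>>> nudge_tcp([
  {"xyz": [-0.0333,0,0],"jaw": 45},
  {"xyz": [-0.0267,0,0],"jaw": 45},
  {"xyz": [-0.0167,0,0],"jaw": 45},
  {"jaw": 45},
])

```text
clock: 13.05
eef_pos: [504.1, 255.8, 35.7]
tool_rot: [3.138, -0.002, -3.128]
force: [0.2, -0.2, -1.5]
width: 50.2
gripper_force: 63.2
```

>>> nudge_tcp([
  {"xyz": [-0.01,0,0],"jaw": 45},
  {"xyz": [-0.0067,0,0],"jaw": 45},
  {"jaw": 45},
])

```text
clock: 13.35
eef_pos: [508.0, 256.1, 35.6]
tool_rot: [3.138, -0.003, -3.128]
force: [-0.8, -0.6, -1.3]
width: 50.6
gripper_force: 63.2
```

To row units: -2 mm is -0.0067.

>>> nudge_tcp([
  {"xyz": [-0.0067,0,0],"jaw": 45},
  {"jaw": 45},
])

```text
clock: 13.55
eef_pos: [510.0, 256.1, 35.7]
tool_rot: [3.138, -0.003, -3.128]
force: [-0.5, -0.0, -1.6]
width: 50.7
gripper_force: 63.2
```

>>> nudge_tcp([
  {"xyz": [-0.0067,0,0],"jaw": 45},
  {"jaw": 45},
])

```text
clock: 13.75
eef_pos: [510.7, 256.1, 35.3]
tool_rot: [3.138, -0.006, -3.128]
force: [-1.1, -0.1, -1.3]
width: 50.2
gripper_force: 63.2
```

To row units: -1 mm is -0.0033.

>>> nudge_tcp([
  {"xyz": [-0.0033,0,0],"jaw": 45},
  {"jaw": 45},
])

```text
clock: 13.95
eef_pos: [510.7, 256.1, 35.1]
tool_rot: [3.139, -0.008, -3.127]
force: [-5.2, -0.3, -0.8]
width: 50.4
gripper_force: 63.2
```

>>> nudge_tcp([
  {"xyz": [-0.0033,0,0],"jaw": 45},
  {"jaw": 45},
])

```text
clock: 14.15
eef_pos: [510.7, 256.1, 34.9]
tool_rot: [3.139, -0.01, -3.127]
force: [-6.3, -0.8, -1.0]
width: 50.2
gripper_force: 63.2
```

At the stop, with about 6 N. I'll back off 2 mm and press down.

To row units: 3 mm is 0.01.

>>> nudge_tcp([
  {"xyz": [0.01,0,0],"jaw": 45},
  {"xyz": [0,0,0.01],"jaw": 45},
  {"xyz": [0,0,0.01],"jaw": 45},
  {"jaw": 45},
])

```text
clock: 14.55
eef_pos: [510.7, 256.2, 29.6]
tool_rot: [3.138, -0.004, -3.128]
force: [-3.7, 0.1, 3.3]
width: 50.2
gripper_force: 63.5
```

>>> nudge_tcp([
  {"xyz": [0,0,0.0067],"jaw": 45},
  {"jaw": 45},
])

```text
clock: 14.75
eef_pos: [510.7, 256.3, 28.3]
tool_rot: [3.137, -0.004, -3.128]
force: [-4.9, -0.7, 10.2]
width: 50.2
gripper_force: 64.0
```

To row units: 1 mm is 0.0033.

>>> nudge_tcp([
  {"xyz": [0,0,0.0033],"jaw": 45},
  {"jaw": 45},
  {"jaw": 45},
  {"jaw": 45},
])

```text
clock: 15.15
eef_pos: [510.7, 256.3, 28.2]
tool_rot: [3.137, -0.004, -3.128]
force: [-6.8, -0.7, 16.3]
width: 50.6
gripper_force: 64.6
```

```bash
python3 w.py st5; python3 pl.py st5
```

Run:
```python
from h import *
im,_=cams.get_image('scene');c=im[130:250,330:490];cv2.imwrite('pics/sc5.png',cv2.resize(c,None,fx=5,fy=5,interpolation=2))
```

```text
[510.7 256.3  28.2] [-0.8  0.9  0.5  1.9 -0.7  0.6  1.8]
[481.047 232.485  49.026] [553.968 282.573  52.866]
slopes dz/dx dz/dy [0.001 0.003] at [495.456 257.291  51.046] 1971
[[234.89  268.874]
 [391.096 267.281]] [array([479.324, 232.465,  52.866]), array([478.205, 281.815,  52.866])] 49.36228904059723 yaw 0.022659736145383143
```

View pics/sc5.png

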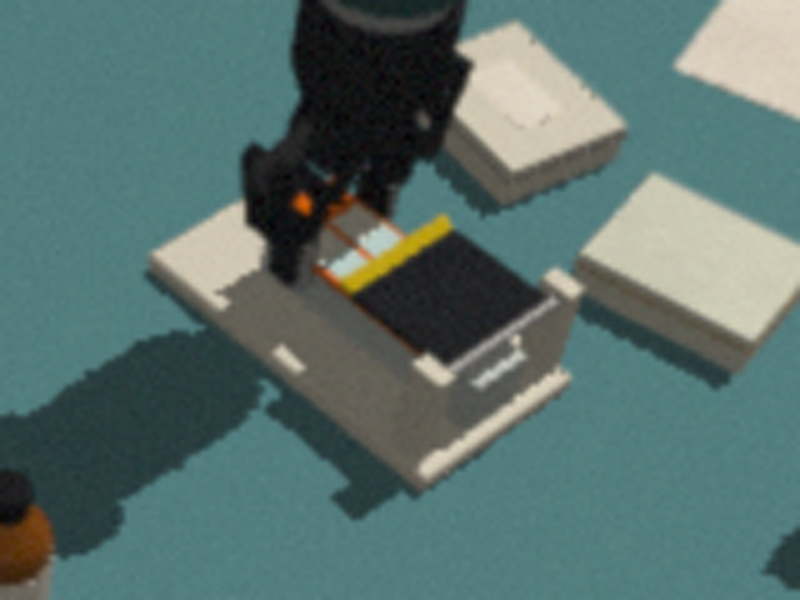

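The tray lies flat with zero slope and its top at about 51 mm. It is against the stop, pressed bottoming out, and the leaf is level (lip from (345,285) to (450,220)). Handing in.

```bash
python3 -c "
from cell import ctrl;print(ctrl.finish_job())"
```

```text
the job is handed in; nothing more can be done
None
```

I ejected the tray, slid its striped end under the leaf to the end stop, and handed the job in at about 15 s with the tray still gripped and pressed flat. The last check before that showed the tray level, about 16 N pressing down and the leaf not lifted; the hand-in returned no verdict.

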